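Hold a timber offcut tight in the corner of a fence and a stop block

ROBOT

A 7-joint arm with a two-finger parallel gripper is mounted at the origin on a cart in front of the work surface, level with it; the furniture and walls round the work are solid. World frame = base frame: x ahead of the robot, y to its left, z up, the work surface at z = 0. Lengths are in m, angles in rad, forces in N, time in s.
With the tool pointing down it reaches from about 0.4 to 0.85 m from the base axis. Payload 10.4 kg.
Tool frame: the origin (TCP) lies at the very end of the fingers, on their centre line; the grasp point (between the pads) lies 19 mm behind it (r.pinch_z is the distance from the TCP to the grasp point, in m); z points along the fingers, y is the line along which they close (so a half turn about z gives the same grasp; the last joint's range is limited). The gripper opens to 87 mm and grips with 3 to 60 N. Pads are 19 mm wide; open, the fingers measure 117 mm over their backs; the gripper's body (75 mm by 190 mm) begins 51 mm behind the grasp point.
Start: joints at [-1.32, 0.332, -0.065, 1.46, 0.022, 1.35, -0.088], TCP at [0.169, 0.602, 0.223] pointing down, gripper open.
Joint ranges: [-2.6, 2.6], [-0.5, 2.12], [-1.47, 1.34], [0.16, 2.42], [-1.27, 4.41], [0.06, 2.06], [-2.6, 2.6]. Speed limits (rad/s): [2.22, 2.22, 2.79, 2.79, 3.14, 3.14, 3.14].

INTERFACE

Orientations are given as a unit quaternion [x, y, z, w].
In Python, from bench import sensors, vision, r gives the robot as it stands.
- The arm moves only by the shell command python3 -m crank 'ROWS' [OPENING] [FORCE]. ROWS is JSON, a list of rows, each a list of 2 entries, a list of its own where there are three numbers: the shift along the tool's x, y, z normalised to -1 to 1, where 1 is 3 cm, then the turn about the tool's z normalised to -1 to 1, where 1 is 8 degrees. A call has 1 to 12 rows; each row shifts and turns the commanded pose from where the row before left it, along the tool's axes as they then stand; what a row does not reach is not made up. A row lasts 1/8 s, in which the tool goes at most 62.5 mm and 10.7 degrees, less where a joint would pass 70% of its speed; a pose out of reach is approached as far as the arm can. A call with a number of a shift or a turn outside -1 to 1 is refused whole. A call with a gripper value outside its range is refused whole. OPENING is the opening, from 0 (shut) to 1 (fully open), set as the call begins (- or left out, the last holds). The fingers move at their own pace and stop on an object; FORCE is the grip in N (left out, the last holds). Time passes only in rows, so rows that do not move let the fingers close. It gives the time, the measured TCP pose, the force, the opening and the grip force at its end, in the units of the state.
- sensors.read_state(): the state, without advancing time (a new reading comes with each control period).
- vision.camera(name): name is "side" or "top"; returns the picture (480x640x3 uint8, red, green, blue); there is no depth.
- vision.camera_model(name): a dict with "vertical_fov" (degrees; the focal length in pixels is half the picture's height over the tangent of half this angle, whatever the lens; pixels are square), "cx", "cy" (the principal point, pixels), "camera_from_world" (4x4, takes a point from world to camera coordinates). Camera axes: x right, y down, z forward; pixel columns grow to the right and rows downward; lengths in m; the calibration is good to about 2 mm. A picture is of the moment at which its call begins. camera_model takes no time and is no camera call.
- r.close_job(): hands the job in; it is judged then, once.
The state is a dict: "time": time; "joint_positions": joint angles; "joint_vel": joint speeds; "joint_torque": joint torques, N m; "ee_pos": TCP position; "eef_rot": TCP orientation; "ft_force": force on the tool from outside, world axes, zero at the start; "torque": the same for the moment, N m; "width": finger opening in m; "grip_force": force on a finger pad.
Only numpy, scipy, OpenCV 4.12 (cv2) and the standard library are available. Lean on these libraries where they do the work, as an engineer would, in place of code of your own. Each camera call takes 0.05 s, during which the arm holds its last target. There are 200 camera calls.

TASK

Stand the longer of the two timber offcuts on the plywood jig board and push it into the corner where the fence meets the stop block (the block may be at either end of the fence), so that its long side lies flat against the fence, its end against the stop block and its underside flat on the board, all pressed firmly, but not rammed, at the same time. Finish while still holding it pressed there: do not let go and do not ease off. Leave the short offcut, the tape measure, the bolt, the masking tape and the file where they are.

Things in the scene. Friction and masses are not known exactly. Their poses are not given: they have to be found in the camera images.
- base: the jig board: plywood, 120 (x) x 240 (y) x 15 mm high, fixed to the bench. Origin: centre of its underside, on the bench top; +x points to its far edge (where the fence is), y along the fence, z up. It can lie turned
- fence: straight wooden fence, 22 (x) x 240 (y) x 25 mm high, fixed on the board along its far edge. Origin: centre of its underside (15 mm above the bench); its y runs along the fence; the working face looks to its own -x, 11 mm from the origin
- stop_block: wooden stop block, 50 (x) x 35 (y) x 25 mm high, fixed on the board against the fence face, at the left (+y) or right (-y) end of the fence. Origin: centre of its underside (15 mm above the bench), 102.5 mm along y from the board centre; axes parallel to the fence's; its working face looks to the middle of the board, 17.5 mm from the origin
- bare_plate: flat steel plate 50 x 35 x 3 mm, fixed on the board at the end of the fence that has no stop block; nothing to push against. Origin: centre of its underside
- long_offcut: longer timber offcut, loose: 38 (x) x 100 (y) x 63 mm high, 0.09 to 0.18 kg, standing on its narrow side, as it shall in the jig. Origin: centre of its underside; y along its length. Both ends and both sides are alike. Held across its 38 mm width with fingertips over 30 mm above its underside, the fingers clear fence and stop block. A push of 10 to 20 N each to fence, stop and down is right
- short_offcut: the shorter timber offcut, loose: 38 (x) x 60 (y) x 63 mm high, same timber, standing likewise; must stay where it is. Origin: centre of its underside. Which of two areas on the bench each offcut starts in varies
- tape_measure: tape measure, 34 x 79 x 60 mm, standing on the bench; bystander. Origin: centre of its underside
- bolt: hexagon bolt, 19 x 57 x 17 mm, lying on the bench; bystander. Origin: centre of its underside
- masking_tape: roll of masking tape, 96 mm across, 25 mm high, lying on the bench; bystander. Origin: centre of its underside
- file_flat: flat file with wooden handle, 27 x 260 x 33 mm, lying on the bench; bystander. Origin: centre of its underside
Mind the look-alikes: they are no part of the job. Leave any turquoise look-alike of the long_offcut alone.

How it is judged:
At the end, for the whole second after the job is handed in: Long offcut on the board (within 3 mm), upright and parallel to the fence within 0.05 rad, within 3.5 mm of fence face and stop face, at rest, fingers on it (over 2 N); it presses fence and stop with over 2 N each and the board with over 3 N, all through the last second (contact force between long_offcut and fence above 2 N and contact force between long_offcut and stop_block above 2 N and contact force between long_offcut and base above 3 N and contact force between the fingers and long_offcut above 2 N and x of long_offcut in the frame of fence between -0.0335 and -0.027 m and z of long_offcut in the frame of base between 0.0125 and 0.0185 m and angle between long_offcut's own z axis and vertical below 0.05 rad and angle between the y axis of long_offcut and the y axis of fence, either way round below 0.05 rad and y of long_offcut in the frame of base between -0.06 and 0.06 m and (y of long_offcut in the frame of stop_block between 0.064 and 0.071 m or y of long_offcut in the frame of stop_block between -0.071 and -0.064 m) and linear speed of long_offcut below 0.01 m/s); the arm keeps its last pose, push and grip.
It fails at once if the short offcut, tape measure, bolt, masking tape or file is moved by more than 20 mm (distance of any of short_offcut, tape_measure, bolt, masking_tape, file_flat from where it was at the start of the episode above 0.02 m).
It fails at once if the offcut is rammed against fence or stop block with more than 60 N (contact force between long_offcut and fence above 60 N or contact force between long_offcut and stop_block above 60 N).
It also fails if it takes over 56 s, if anything falls off the work surface, if the arm or the gripper's body presses on something with over 40 N, if the wrist force passes 120 N, or if a joint passes its speed limit or range.

## Working session

There is one attempt and no reset: what is moved stays moved. The work goes in short steps, Python scripts to look and compute and a shell command to move; the robot and the scene stay as the last step left them, time stands still between calls to the robot, and variables do not carry over. Pictures are saved under pics/ and viewed, at most 10 in all, crops included, and the job is handed in when it is done.

```bash
mkdir -p pics
python3 - <<'E'
from bench import sensors, vision, r
import cv2,numpy as np
for n in("top","side"):
    im=vision.camera(n); cv2.imwrite(f"pics/{n}0.png",im[:,:,::-1]); m=vision.camera_model(n); print(n,m)
s=sensors.read_state(); print(s)
E
```

```text
top {'vertical_fov': 57.873164102788245, 'cx': 316.2813778198579, 'cy': 236.1607204517628, 'camera_from_world': array([[ 0.07958345, -0.99681828,  0.00444797, -0.11995049],
       [-0.97509662, -0.07877434, -0.20731903,  0.49474863],
       [ 0.20700979,  0.01216196, -0.97826327,  0.97506525],
       [ 0.        ,  0.        ,  0.        ,  1.        ]])}
side {'vertical_fov': 44.57019945355259, 'cx': 322.2156606116563, 'cy': 241.57943213779296, 'camera_from_world': array([[-0.88336975,  0.46820265,  0.02107539,  0.49477169],
       [ 0.30533457,  0.60903302, -0.73201747, -0.09498015],
       [-0.35556813, -0.64020705, -0.6809598 ,  1.95920149],
       [ 0.        ,  0.        ,  0.        ,  1.        ]])}
{'time': 0.1, 'joint_positions': array([-1.31957464,  0.33280183, -0.06468483,  1.46083641,  0.02160437,
        1.34993889, -0.0884923 ]), 'joint_vel': array([ 0.00021062, -0.00079554,  0.00055654, -0.00375221,  0.00073223,
        0.00058711, -0.00012478]), 'joint_torque': array([ 9.36543329e-04, -6.24551439e+01,  2.42049055e-02, -3.90711236e+01,
       -6.15801662e-02,  3.67326324e-02,  5.65497055e-05]), 'ee_pos': array([0.16892736, 0.60137343, 0.22184775]), 'eef_rot': array([ 1.36477007e-01,  9.90643029e-01, -6.42248329e-04, -5.38790764e-05]), 'ft_force': array([ 0.2839222 , -0.84118167, -0.21037779]), 'torque': array([-0.01433594, -0.00283729,  0.01858121]), 'grip_force': 0.0, 'width': 0.08685607881616285}
```

View pics/top0.png

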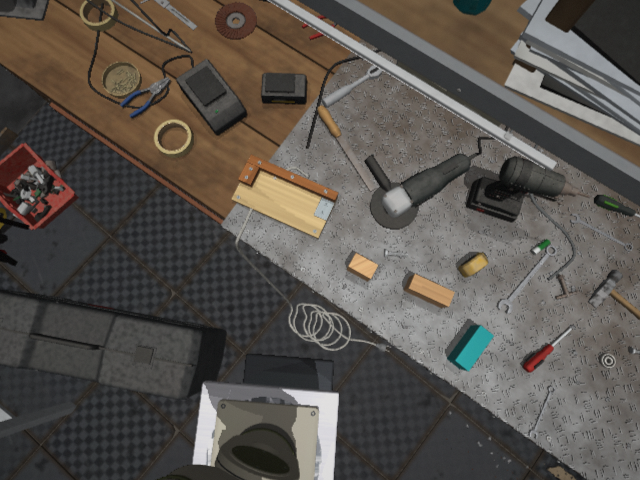

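View pics/side0.png

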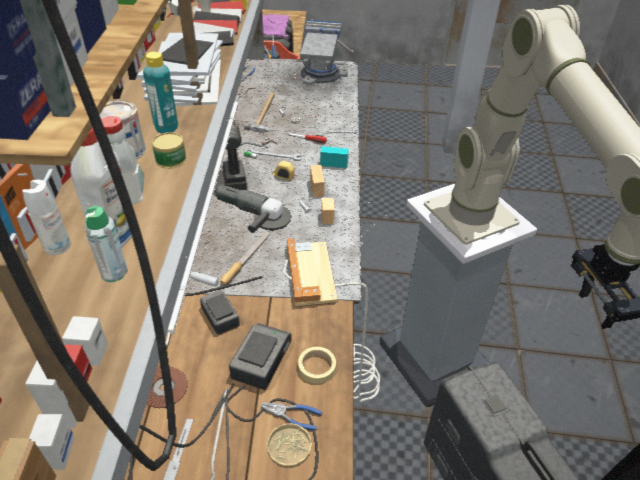

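The top view shows the board at about (285,195), with the fence on its upper edge, the stop block at the left end (245,172) and the bare plate at (325,210). The long offcut is at (430,290), the short one at (363,265) and the turquoise look-alike at (470,347). The side view agrees. Next I need enlarged crops to pick out the corners.

```bash
cat > h.py <<'E'
import numpy as np,cv2
from bench import sensors, vision, r
def ray(n,u,v):
    m=vision.camera_model(n);T=np.array(m["camera_from_world"]);f=240/np.tan(np.radians(m["vertical_fov"]/2))
    R=T[:3,:3];c=-R.T@T[:3,3];return c,R.T@np.array([(u-m["cx"])/f,(v-m["cy"])/f,1])
def onz(n,u,v,z):
    c,d=ray(n,u,v);return c+d*(z-c[2])/d[2]
def px(n,p):
    m=vision.camera_model(n);T=np.array(m["camera_from_world"]);f=240/np.tan(np.radians(m["vertical_fov"]/2))
    q=T[:3,:3]@np.array(p)+T[:3,3];return np.array([m["cx"]+f*q[0]/q[2],m["cy"]+f*q[1]/q[2]])
E
python3 - <<'E'
import cv2,numpy as np
t=cv2.imread("pics/top0.png")
a=cv2.resize(t[145:245,222:347],None,fx=6,fy=6,interpolation=cv2.INTER_CUBIC)
b=cv2.resize(t[235:325,340:490],None,fx=5,fy=5,interpolation=cv2.INTER_CUBIC)
cv2.imwrite("pics/a.png",a);cv2.imwrite("pics/b.png",b)
E
```

```text
(no output)
```

View pics/a.png

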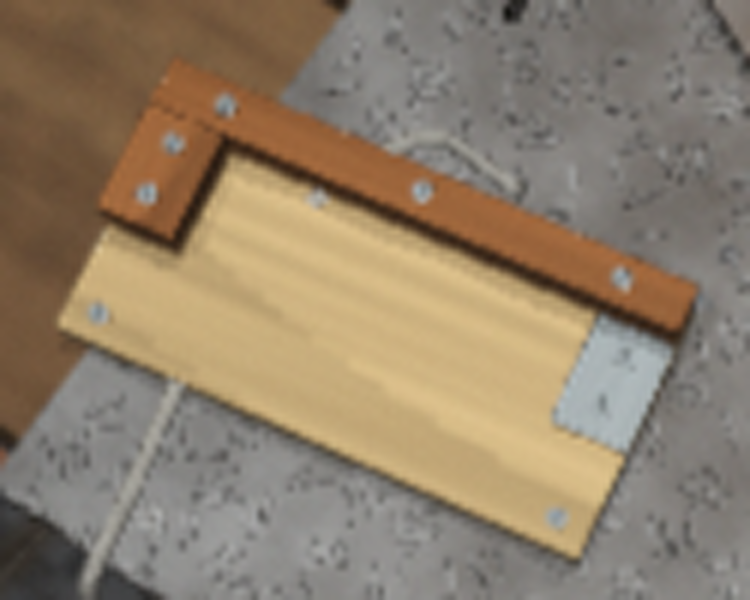

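View pics/b.png

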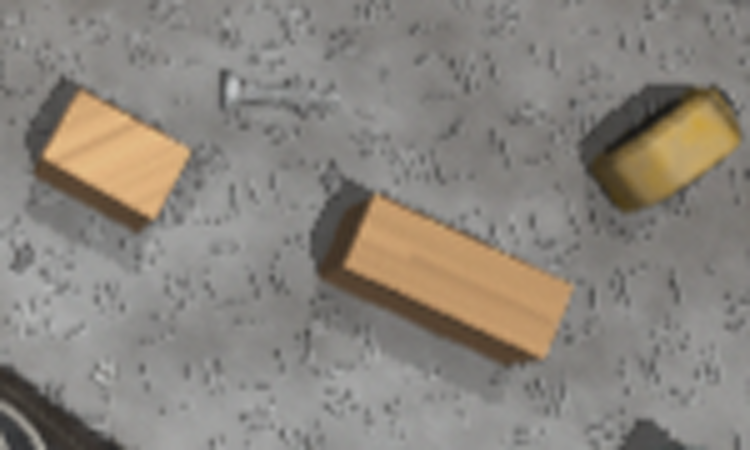

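Crop a gives these crop pixels: fence top corners (178,58), (697,292) and (678,334), the inner fence/stop corner (222,138), and board corners (58,322) and (580,558). Crop b gives the long offcut's top face corners at (375,195), (572,287), (545,358) and (343,268), with the short offcut well to its left.

Run:
```python
from h import *
def A(u,v,z): return onz("top",222+(u+.5)/6-.5,145+(v+.5)/6-.5,z)
def B(u,v,z): return onz("top",340+(u+.5)/5-.5,235+(v+.5)/5-.5,z)
P=lambda l,x:print(l,np.round(x,4))
f=[A(178,58,.04),A(697,292,.04),A(678,334,.04),A(222,138,.04)]
s=[A(172,240,.04),A(100,208,.04)]
b=[A(58,322,.015),A(580,558,.015)]
for x in f+s+b:P("jig",x)
ang=lambda p,q:np.degrees(np.arctan2(q[1]-p[1],q[0]-p[0]))
print("len",np.linalg.norm(f[0]-f[1]),ang(f[1],f[0]),"inner",ang(f[2],f[3]),"board",np.linalg.norm(b[0]-b[1]),ang(b[1],b[0]),"stop",ang(s[0],f[3]))
l=[B(*q,.063) for q in[(375,195),(572,287),(545,358),(343,268)]]
sh=[B(*q,.063) for q in[(80,88),(190,152),(153,220),(43,157)]]
for o in(l,sh):
    P("ctr",np.mean(o,0));print([round(float(np.linalg.norm(o[i]-o[i-1])),4) for i in range(4)],ang(o[1],o[0]),ang(o[2],o[3]),ang(o[3],o[0]))
# inner corner from board model: long edges mean dir
th=np.radians(np.mean([ang(f[1],f[0]),ang(f[2],f[3]),ang(b[1],b[0])]))
y=np.array([np.cos(th),np.sin(th)]);x=np.array([y[1],-y[0]])
print("th",np.degrees(th))
for q in f+s+b: print(np.round([q[:2]@x,q[:2]@y],4))
# side view check
for n,p in(("long",np.mean(l,0)),("inner",f[3]),("f1",f[1])): print(n,px("side",p))
```

```text
jig [0.7003 0.0984 0.04  ]
jig [ 0.6165 -0.1236  0.04  ]
jig [ 0.5981 -0.1172  0.04  ]
jig [0.6669 0.0764 0.04  ]
jig [0.6213 0.0921 0.04  ]
jig [0.6326 0.123  0.04  ]
jig [0.59   0.1399 0.015 ]
jig [ 0.5075 -0.0846  0.015 ]
len 0.23729364136674622 69.32079577686137 inner 70.45424577800938 board 0.2391827232039943 69.81086697567788 stop -18.960958114606395
ctr [ 0.3965 -0.3518  0.063 ]
[0.0372, 0.0976, 0.0351, 0.0986] 69.00184721649977 70.23411869045277 -21.26190087187777
ctr [ 0.4403 -0.1928  0.063 ]
[0.0368, 0.0585, 0.0362, 0.0579] 63.78199288533747 64.39364933064566 -24.13446495477964
th 69.86196951018287
[0.6236 0.3335]
[0.6214 0.0962]
[0.6019 0.0959]
[0.5998 0.3013]
[0.5516 0.3003]
[0.5516 0.3333]
[0.5058 0.3345]
[0.5056 0.0953]
long [316.69395841 172.99197205]
inner [301.69109539 286.36985829]
f1 [287.28194368 237.88519262]
```

```bash
cat >> h.py <<'E'
TH=np.radians(69.86);Y=np.array([np.cos(TH),np.sin(TH)]);X=np.array([Y[1],-Y[0]])
def to(goal,z,deg=-20.14):
    "residual to goal given in jig axes (x,y), tcp height z, tool-y heading deg"
    from scipy.spatial.transform import Rotation as Ro
    s=sensors.read_state();R=Ro.from_quat(s["eef_rot"]).as_matrix();p=s["ee_pos"]
    g=np.r_[goal[0]*X+goal[1]*Y,z]
    h=np.degrees(np.arctan2(R[1,1],R[0,1]))
    print("t",round(s["time"],2),"jig",np.round([p[:2]@X,p[:2]@Y,p[2]],4),"tool-units",np.round(R.T@(g-p)/.03,2),"turn",round(-(deg-h)/8,3),"tilt",np.round(R[:2,2],4),"F jig",np.round([s["ft_force"][:2]@X,s["ft_force"][:2]@Y,s["ft_force"][2]],1),"w",round(s["width"],4),"grip",round(s["grip_force"],1),"q",np.round(s["joint_positions"],2))
E
python3 -m crank '[[[0,0,-0.3],0.98],[[0,0,-0.3],0.98],[[0,0,-0.3],0.98],[[0,0,0],0.98],[[0,0,0],0.98],[[0,0,0],0.98],[[0,0,0],0.98],[[0,0,0],0.98],[[0,0,0],0.98],[[0,0,0],0.98],[[0,0,0],0.98],[[0,0,0],0.98]]' 1
python3 -c "
from h import *
to((.52,.1),.25);to((.493,-.194),.25)"
```

```text
time: 1.6
ee_pos: [0.1689, 0.6015, 0.2491]
eef_rot: [0.819, 0.573, -0.0, 0.0]
ft_force: [0.3, 0.7, 0.6]
width: 0.0869
grip_force: 0.0
t 1.6 jig [-0.0486  0.6229  0.2491] tool-units [-1.747e+01  1.892e+01 -1.000e-02] turn 0.015 tilt [-0.0002 -0.0008] F jig [0.  0.8 0.6] w 0.0869 grip 0.0 q [-1.49  0.32  0.15  1.43 -0.05  1.4  -1.69]
t 1.6 jig [-0.0486  0.6229  0.2491] tool-units [-2.727e+01  1.800e+01 -1.000e-02] turn 0.015 tilt [-0.0002 -0.0008] F jig [0.  0.8 0.6] w 0.0869 grip 0.0 q [-1.49  0.32  0.15  1.43 -0.05  1.4  -1.69]
```

```bash
python3 -m crank '[[[-0.5,1,0],0],[[-0.5,1,0],0],[[-0.5,1,0],0],[[-0.5,1,0],0],[[-0.6,1,0],0],[[-0.6,1,0],0],[[-0.6,1,0],0],[[-0.6,1,0],0],[[-0.8,1,0],0],[[-0.8,1,0],0],[[-0.8,1,0],0],[[-0.8,1,0],0]]' >/dev/null
python3 -m crank '[[[-1,1,0],0],[[-1,1,0],0],[[-1,1,0],0],[[-1,1,0],0],[[-1,1,0],0],[[-1,0.5,0],0],[[-1,0.5,0],0],[[-1,0,0],0],[[-1,0,0],0],[[-1,0,0],0],[[-1,0,0],0],[[-1,0,0],0]]' 
python3 -c "
from h import *
to((.493,-.194),.20)"
```

```text
time: 4.6
ee_pos: [0.4777, -0.1351, 0.2493]
eef_rot: [0.818, 0.575, -0.0, -0.0]
ft_force: [0.3, 0.1, 0.2]
width: 0.0871
grip_force: 0.0
t 4.6 jig [0.495  0.0377 0.2493] tool-units [-7.72 -0.12  1.64] turn 0.047 tilt [-0.0003  0.0003] F jig [0.3 0.2 0.2] w 0.0871 grip 0.0 q [-0.61  0.    0.81  1.79 -0.    1.35 -0.15]
```

```bash
python3 -m crank '[[[-1,0,0],0.05],[[-1,0,0],0],[[-1,0,0],0],[[-1,0,0],0],[[-1,0,0],0],[[-1,-0.1,0.4],0],[[-1,0,0.4],0],[[-0.7,0,0.5],0],[[0,0,0.4],0],[[0,0,0],0]]'
python3 - <<'E'
from h import *
to((.493,-.194),.034)
t=vision.camera("top");s=vision.camera("side")
a=cv2.resize(t[235:335,350:500],None,fx=4,fy=4,interpolation=cv2.INTER_CUBIC)
b=cv2.resize(s[120:240,250:400],None,fx=4,fy=4,interpolation=cv2.INTER_CUBIC)
a=cv2.copyMakeBorder(a,0,80,0,0,0)
cv2.imwrite("pics/c.png",cv2.cvtColor(cv2.resize(np.hstack([a,b]),(800,320)),cv2.COLOR_RGB2BGR))
E
```

```text
time: 5.85
ee_pos: [0.396, -0.3489, 0.1976]
eef_rot: [0.82, 0.573, -0.0, -0.001]
ft_force: [-0.6, 0.1, 1.9]
width: 0.0872
grip_force: 0.0
t 5.85 jig [ 0.492  -0.1912  0.1976] tool-units [-0.09  0.04  5.45] turn 0.0 tilt [-0.0016  0.0011] F jig [-0.6 -0.1  1.9] w 0.0872 grip 0.0 q [-0.28  0.19  1.03  1.79 -0.18  1.26  0.45]
```

View pics/c.png

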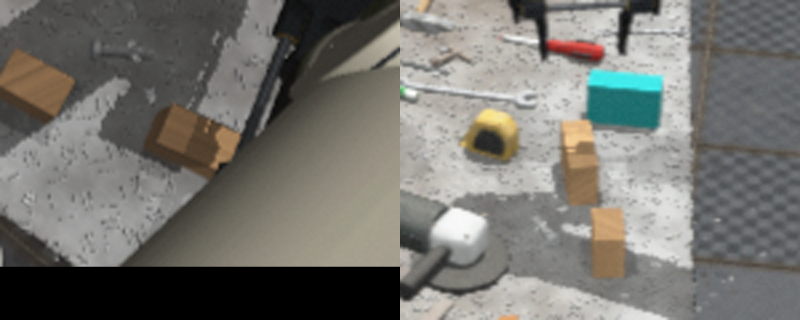

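The left half shows the gripper over the long offcut (~(195,135)). In the right half the two fingers at x≈545 and 625 straddle its top at (578,130), and the tape and the short offcut are clear. Descending now.

```bash
python3 -m crank '[[[-0.1,0,0.8],0],[[0,0,0.8],0],[[0,0,0.8],0],[[0,0,0.8],0],[[0,0,0.8],0],[[0,0,0.7],0],[[0,0,0.5],0],[[0,0,0.2],0],[[0,0,0],0]]' 
python3 -c "
from h import *
to((.493,-.194),.034)"
python3 -m crank '[[[0,0,0],0],[[0,0,0],0],[[0,0,0],0],[[0,0,0],0],[[0,0,0],0],[[0,0,0],0],[[0,0,0],0],[[0,0,0],0]]' 0 45
python3 -c "
from h import *
to((.493,-.194),.034)"
```

```text
time: 7.08
ee_pos: [0.3953, -0.3529, 0.0368]
eef_rot: [0.82, 0.572, 0.0, 0.0]
ft_force: [0.4, 0.3, 0.6]
width: 0.0871
grip_force: 0.0
t 7.08 jig [ 0.4926 -0.1952  0.0368] tool-units [0.04 0.01 0.09] turn -0.002 tilt [0.0002 0.    ] F jig [0.2 0.4 0.6] w 0.0871 grip 0.0 q [-0.11  0.44  0.9   1.95 -0.42  0.95  0.64]
time: 8.07
ee_pos: [0.3951, -0.3529, 0.0365]
eef_rot: [0.82, 0.572, 0.0, 0.0]
ft_force: [0.3, -0.4, 0.7]
width: 0.0372
grip_force: 45.0
t 8.07 jig [ 0.4924 -0.1953  0.0365] tool-units [0.04 0.02 0.08] turn -0.003 tilt [0.0001 0.    ] F jig [ 0.4 -0.3  0.7] w 0.0372 grip 45.0 q [-0.11  0.44  0.9   1.95 -0.42  0.95  0.64]
```

```bash
python3 -m crank '[[[0,0,-0.3],0],[[0,0,-0.7],0],[[0,0,-1],0],[[0,0,-1],0],[[0,0,-1],0],[[0.3,0,-0.7],0],[[0.8,0.1,0],0],[[1,0.2,0],0],[[1,0.2,0],0],[[1,0.2,0],0],[[1,0.2,0],0],[[1,0.2,0],0]]' >/dev/null
python3 -m crank '[[[1,0.1,0],0],[[1,0.1,0],0],[[1,0.1,0],0],[[1,0.1,0],0],[[1,0.2,0],0],[[0.9,0,0],0],[[0.5,0,0],0],[[0.3,0,0],0],[[0,0,0],0],[[0,0,0],0]]' 
python3 -c "
from h import *
to((.561,.225),.10)"
```

```text
time: 10.82
ee_pos: [0.5751, -0.0112, 0.1776]
eef_rot: [0.82, 0.572, -0.0, 0.0]
ft_force: [-0.7, -1.4, -0.4]
width: 0.0377
grip_force: 45.0
t 10.82 jig [0.5437 0.1875 0.1776] tool-units [1.25 0.57 2.59] turn -0.014 tilt [ 0.0001 -0.0001] F jig [-0.2 -1.6 -0.4] w 0.0377 grip 45.0 q [-0.75  0.32  0.84  1.69 -0.25  1.24 -0.21]
```

```bash
python3 -m crank '[[[0.6,0.2,0],0],[[0.6,0.2,0.5],0],[[0,0.1,0.9],0],[[0,0,0.9],0],[[0,0,0.8],0],[[0,0,0.4],0],[[0,0,0],0],[[0,0,0],0]]'
python3 - <<'E'
from h import *
to((.556,.225),.055)
t=vision.camera("top");s=vision.camera("side")
a=cv2.resize(t[140:250,220:350],(780,660)[0:2] if 0 else (472,400),interpolation=cv2.INTER_CUBIC)
b=cv2.resize(s[220:320,260:360],(400,400),interpolation=cv2.INTER_CUBIC)
cv2.imwrite("pics/d.png",cv2.cvtColor(cv2.resize(np.hstack([a,b]),(800,367)),cv2.COLOR_RGB2BGR))
E
```

```text
time: 11.82
ee_pos: [0.6025, 0.0187, 0.0735]
eef_rot: [0.82, 0.572, 0.001, 0.0]
ft_force: [0.5, 0.3, -1.4]
width: 0.0375
grip_force: 45.0
t 11.82 jig [0.5592 0.225  0.0735] tool-units [-0.   -0.11  0.62] turn -0.004 tilt [0.0014 0.0003] F jig [ 0.3  0.4 -1.4] w 0.0375 grip 45.0 q [-0.69  0.5   0.75  1.72 -0.38  1.07 -0.17]
```

View pics/d.png

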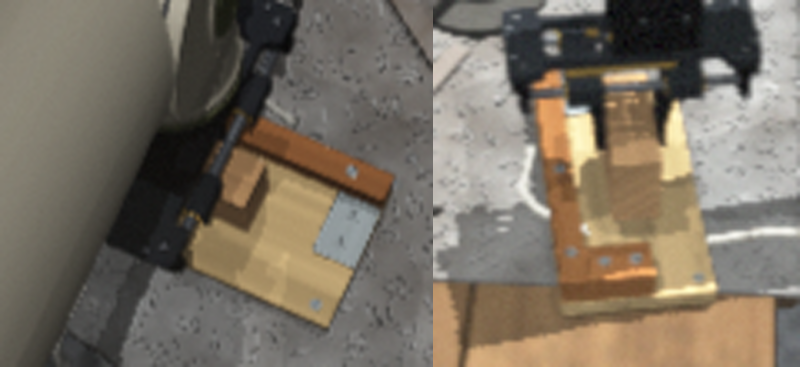

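The left half shows the block over the board, short of the fence. The right half shows clear gaps both to the fence (left) and to the stop (bottom, ~(600,260)). I'll lower it and then touch the fence gently.

```bash
python3 -m crank '[[[0,0,0.3],0],[[0,0,0.25],0],[[0,0,0.1],0],[[0,0,0],0],[[0,0.2,0],0],[[0,0.2,0],0],[[0,0,0],0],[[0,0,0],0]]' 
python3 -c "
from h import *
to((.5815,.249),.0515)"
```

```text
time: 12.92
ee_pos: [0.613, 0.0143, 0.053]
eef_rot: [0.82, 0.572, -0.0, -0.0]
ft_force: [-0.2, 0.3, -1.3]
width: 0.0376
grip_force: 45.0
t 12.93 jig [0.5706 0.2245 0.053 ] tool-units [0.82 0.36 0.05] turn -0.004 tilt [-0.0001 -0.    ] F jig [-0.3  0.2 -1.3] w 0.0376 grip 45.0 q [-0.66  0.55  0.73  1.71 -0.41  1.05 -0.14]
```

```bash
D='python3 -c "from h import *;to((.5815,.249),.0515)"'
python3 -m crank '[[[0.2,0.1,0],0],[[0.2,0.1,0],0],[[0.1,0,0],0],[[0,0,0],0],[[0,0,0],0]]'>/dev/null; eval $D
python3 -m crank '[[[0,0.06,0],0],[[0,0,0],0]]'>/dev/null; eval $D
python3 -m crank '[[[0,0.04,0],0],[[0,0,0],0]]'>/dev/null; eval $D
```

```text
t 13.55 jig [0.5765 0.2394 0.053 ] tool-units [0.32 0.17 0.05] turn -0.005 tilt [-0.0001 -0.    ] F jig [ 0.   0.5 -0.8] w 0.0378 grip 45.0 q [-0.66  0.57  0.73  1.68 -0.42  1.06 -0.16]
t 13.8 jig [0.5786 0.2395 0.0531] tool-units [0.32 0.1  0.05] turn -0.005 tilt [0.0002 0.    ] F jig [ 0.7 -0.2 -0.1] w 0.0377 grip 45.0 q [-0.66  0.57  0.72  1.67 -0.42  1.06 -0.16]
t 14.05 jig [0.5797 0.2396 0.0531] tool-units [0.31 0.06 0.05] turn -0.004 tilt [0.0001 0.    ] F jig [ 0.5 -0.3 -1.1] w 0.0379 grip 45.0 q [-0.66  0.58  0.72  1.67 -0.43  1.06 -0.15]
```

```bash
D='python3 -c "from h import *;to((.5815,.249),.0515)"'
python3 -m crank '[[[0,0.03,0],0],[[0,0,0],0]]'>/dev/null; eval $D
python3 -m crank '[[[0,0.03,0],0],[[0,0,0],0]]'>/dev/null; eval $D
python3 -m crank '[[[0,0.03,0],0],[[0,0,0],0]]'>/dev/null; eval $D
```

```text
t 14.3 jig [0.5805 0.2396 0.053 ] tool-units [0.31 0.03 0.05] turn -0.004 tilt [0. 0.] F jig [ 0.8  0.4 -1.1] w 0.0375 grip 45.0 q [-0.66  0.58  0.72  1.66 -0.43  1.06 -0.15]
t 14.55 jig [0.5814 0.2396 0.053 ] tool-units [0.31 0.   0.05] turn -0.003 tilt [-0.  0.] F jig [ 0.5  0.4 -0.7] w 0.0376 grip 45.0 q [-0.65  0.58  0.72  1.66 -0.43  1.06 -0.15]
t 14.8 jig [0.5823 0.2396 0.053 ] tool-units [ 0.31 -0.03  0.05] turn -0.004 tilt [0. 0.] F jig [-1.2  0.  -0.3] w 0.0378 grip 45.0 q [-0.65  0.58  0.72  1.66 -0.43  1.07 -0.15]
```

```bash
D='python3 -c "from h import *;to((.5815,.249),.0515)"'
python3 -m crank '[[[0,0.02,0],0],[[0,0,0],0]]'>/dev/null; eval $D
python3 -m crank '[[[0,0.02,0],0],[[0,0,0],0]]'>/dev/null; eval $D
python3 -m crank '[[[0,0.02,0],0],[[0,0,0],0]]'>/dev/null; eval $D
```

```text
t 15.05 jig [0.5829 0.2396 0.053 ] tool-units [ 0.31 -0.05  0.05] turn -0.003 tilt [0.     0.0001] F jig [-0.4 -0.4 -2.3] w 0.0378 grip 45.0 q [-0.65  0.58  0.72  1.66 -0.43  1.07 -0.15]
t 15.3 jig [0.5831 0.2396 0.0529] tool-units [ 0.31 -0.05  0.05] turn -0.002 tilt [-0.0009  0.0003] F jig [-3.4 -0.3  0.4] w 0.0375 grip 45.0 q [-0.65  0.58  0.72  1.66 -0.43  1.07 -0.15]
t 15.55 jig [0.5832 0.2396 0.0527] tool-units [ 0.31 -0.06  0.04] turn -0.001 tilt [-0.002   0.0004] F jig [-5.5 -1.3  1.5] w 0.0376 grip 45.0 q [-0.65  0.58  0.72  1.66 -0.43  1.07 -0.15]
```

```bash
D='python3 -c "from h import *;to((.5815,.249),.0515)"'
python3 -m crank '[[[0.1,0,0],0],[[0.1,0,0],0],[[0,0,0],0]]'>/dev/null; eval $D
python3 -m crank '[[[0.04,0,0],0],[[0,0,0],0]]'>/dev/null; eval $D
python3 -m crank '[[[0.04,0,0],0],[[0,0,0],0]]'>/dev/null; eval $D
python3 -m crank '[[[0.04,0,0],0],[[0,0,0],0]]'>/dev/null; eval $D
```

```text
t 15.93 jig [0.5832 0.2455 0.0524] tool-units [ 0.12 -0.06  0.03] turn -0.0 tilt [-0.0021  0.0001] F jig [-5.3 -0.1 -2.4] w 0.0376 grip 45.0 q [-0.65  0.59  0.72  1.65 -0.43  1.07 -0.16]
t 16.18 jig [0.5832 0.2462 0.0525] tool-units [ 0.09 -0.06  0.03] turn -0.004 tilt [-0.0023 -0.0002] F jig [-5.9 -2.1 -0.6] w 0.0378 grip 45.0 q [-0.66  0.59  0.72  1.65 -0.43  1.07 -0.16]
t 16.43 jig [0.5832 0.2473 0.0525] tool-units [ 0.06 -0.06  0.03] turn -0.004 tilt [-0.0024 -0.0002] F jig [-6.4 -1.9 -2.4] w 0.0377 grip 45.0 q [-0.66  0.59  0.72  1.65 -0.43  1.07 -0.16]
t 16.68 jig [0.5832 0.2485 0.0525] tool-units [ 0.02 -0.06  0.03] turn -0.004 tilt [-0.0024 -0.0002] F jig [-5.6 -2.1 -0.7] w 0.0373 grip 45.0 q [-0.66  0.59  0.72  1.65 -0.43  1.07 -0.16]
```

```bash
D='python3 -c "from h import *;to((.5815,.249),.0515)"'
python3 -m crank '[[[0.03,0,0],0],[[0,0,0],0]]'>/dev/null; eval $D
python3 -m crank '[[[0.03,0,0],0],[[0,0,0],0]]'>/dev/null; eval $D
python3 -m crank '[[[0.03,0,0],0],[[0,0,0],0]]'>/dev/null; eval $D
```

```text
t 16.93 jig [0.5832 0.2494 0.0525] tool-units [-0.01 -0.06  0.03] turn -0.004 tilt [-0.0024 -0.0003] F jig [-6.6 -2.3 -1.2] w 0.038 grip 45.0 q [-0.66  0.59  0.72  1.64 -0.43  1.07 -0.17]
t 17.18 jig [0.5832 0.25   0.0525] tool-units [-0.03 -0.06  0.03] turn -0.006 tilt [-0.0026 -0.0006] F jig [-6.  -4.6 -0.7] w 0.0377 grip 45.0 q [-0.66  0.59  0.72  1.64 -0.43  1.07 -0.17]
t 17.43 jig [0.5832 0.2501 0.0525] tool-units [-0.04 -0.06  0.03] turn -0.009 tilt [-0.0032 -0.0013] F jig [-6.8 -6.2  0.9] w 0.0379 grip 45.0 q [-0.66  0.59  0.72  1.64 -0.43  1.07 -0.17]
```

```bash
D='python3 -c "from h import *;to((.5815,.249),.0515)"'
python3 -m crank '[[[0,0,0.05],0],[[0,0,0],0]]'>/dev/null; eval $D
python3 -m crank '[[[0,0,0.05],0],[[0,0,0],0]]'>/dev/null; eval $D
python3 -m crank '[[[0.04,0.05,0.04],0],[[0,0,0],0],[[0,0,0],0]]'>/dev/null; eval $D
```

```text
t 17.68 jig [0.5833 0.25   0.0516] tool-units [-0.03 -0.06  0.  ] turn -0.009 tilt [-0.0031 -0.0011] F jig [-9.6 -7.2  6.8] w 0.0376 grip 45.0 q [-0.66  0.59  0.72  1.64 -0.43  1.07 -0.17]
t 17.93 jig [0.5833 0.25   0.0515] tool-units [-0.03 -0.06 -0.  ] turn -0.01 tilt [-0.0031 -0.0002] F jig [-15.1  -8.9  21.4] w 0.0376 grip 45.0 q [-0.66  0.59  0.72  1.64 -0.43  1.07 -0.17]
t 18.3 jig [0.5834 0.25   0.0514] tool-units [-0.03 -0.06 -0.  ] turn -0.013 tilt [-0.0068  0.0004] F jig [-30.1 -14.2  41. ] w 0.0377 grip 45.0 q [-0.66  0.6   0.72  1.64 -0.43  1.08 -0.17]
```

Down and fence loads are above the 10–20 N range, so I'll trim them back.

```bash
D='python3 -c "from h import *;to((.5815,.249),.0515)"'
python3 -m crank '[[[0,-0.02,-0.05],0],[[0,0,0],0],[[0,0,0],0]]'>/dev/null; eval $D
```

```text
t 18.68 jig [0.5834 0.25   0.0515] tool-units [-0.03 -0.06  0.  ] turn -0.013 tilt [-0.0055 -0.0009] F jig [-19.7 -12.1  23.1] w 0.0376 grip 45.0 q [-0.66  0.6   0.72  1.64 -0.43  1.08 -0.17]
```

```bash
D='python3 -c "from h import *;to((.5815,.249),.0515)"'
python3 -m crank '[[[0,-0.01,-0.01],0],[[0,0,0],0],[[0,0,0],0],[[0,0,0],0],[[0,0,0],0],[[0,0,0],0],[[0,0,0],0],[[0,0,0],0],[[0,0,0],0]]'>/dev/null; eval $D
python3 - <<'E'
from h import *
s=vision.camera("side")
cv2.imwrite("pics/e.png",cv2.cvtColor(cv2.resize(s[160:330,240:370],(459,600),interpolation=cv2.INTER_CUBIC),cv2.COLOR_RGB2BGR))
E
```

```text
t 19.8 jig [0.5834 0.25   0.0515] tool-units [-0.03 -0.06  0.  ] turn -0.013 tilt [-0.005  -0.0013] F jig [-17.1 -11.8  18.5] w 0.0375 grip 45.0 q [-0.66  0.6   0.72  1.64 -0.43  1.08 -0.17]
```

View pics/e.png

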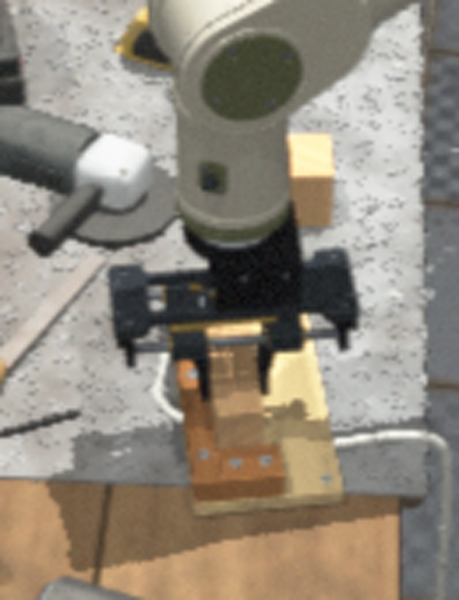

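The block sits in the corner, against the stop (bottom, ~(240,445)) and the fence (left, ~(205,400)). The short offcut at (312,180) hasn't moved. Loads are steady at 17 / 12 / 18 N, so I'm handing in.

```bash
python3 -c "
from bench import r
print(r.close_job())"
```

```text
the job is handed in; nothing more can be done
None
```

The long offcut is held pressed into the corner of fence and stop, and the job is handed in; the last readings were about 17 N to the fence, 12 N to the stop and 18 N down, and the hand-in call returned no verdict.

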